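# Focus the desk camera and hover the inked stamp over the open cell

## Task

First turn the focus dial on the desk camera until its white pointer lines up with the green index mark. Then take the stamp off the ink pad, carry it over the purple carton and hold it level about one centimetre above the one card cell that has no blue print, centred and square with that cell, so the camera can check it before stamping: never touch the card with the stamp, and leave the other things where they are. Finish while still holding the stamp there, in the gripper alone.

Things in the scene. Friction and masses are not known exactly. Their poses are not given: they have to be found in the camera images.
- camera: White desk camera, fixed box 104 x 100 mm, 64 mm tall, lens barrel on its +y side towards the card. Origin at the centre of the underside. The focus dial turns on its top about the vertical axis through the origin; light friction (0.03 N m), no spring, stays where left. To reach the mark the pointer must turn 0.5 to 1.5 rad anticlockwise seen from above.
- dial_grip (a point): Focus dial: black disc 60 mm in diameter, its face 72 mm above the table, with an upright black grip bar across it, 50 mm long, 12 mm thick, 22 mm high, rounded edges (bar top 94 mm above the table). This point is on the dial's axis inside the bar, 84 mm above the table; x runs along the bar to its pointer end, z up.
- dial_pointer (a point): Tip of the white pointer line at the rim of the dial, 30 mm from its axis; the line also shows on top of the bar, on the pointer's half only. Turns with the dial.
- index_mark (a point): Where the pointer tip must come: 30 mm from the dial axis, directly inside the green mark (13 x 9 mm) on the fixed grey ring (88 mm in diameter, top 66 mm above the table) around the dial.
- stamp: Hand stamp, 86 mm tall, 60 to 130 g, standing on the ink pad. Foot 32 x 48 mm and 20 mm tall, its lower 4 mm black rubber 30 x 46 mm; above it a red upright handle 22 mm thick (along x) and 30 mm wide (along y), from 20 to 86 mm above the underside. Origin at the centre of the underside; x across the thin way, y along the foot's long side, z up.
- stamp_face (a point): Centre of the stamp's rubber underside (same as the stamp's origin).
- ink_pad: Open ink pad, black tray 110 x 85 x 13 mm, fixed, blue felt with its top 10 mm above the table; its open lid, also fixed, stands along the +y edge 48 mm from the centre, leaning outward, 65 mm tall. Origin at the centre of the underside.
- card: Green stamping card with six white cells (two rows along its x, three columns along its y) on a grey board 130 x 200 mm, fixed; the card's face is 8 mm above the table. Cells are 42 mm (x) by 58 mm (y) on a 46 x 60 mm pitch. Origin at the centre of the underside on the table.
- open_cell: The only cell of the card without a blue print. Origin at its centre on the card's face, 8 mm above the table; x along its short side (42 mm), y along its long side (58 mm), z up. The stamp's long side goes along the cell's long side, either way round.
- carton: Purple biscuit carton, loose, 240 mm (x) by 50 mm (y) by 120 mm tall, standing between ink pad and card. Origin at the centre of the underside.
- ink_bottle: Ink bottle, loose, 40 mm in diameter, 105 mm tall. Origin at the centre of the underside.
- pen_cup: Dark cup with pens, loose, 68 mm in diameter, 100 mm tall, pens to 155 mm. Origin at the centre of the underside.
- felt_pack: Pack of four round felt pads, loose, 90 x 120 x 18 mm. Origin at the centre of the underside.
- stapler: Blue and black stapler, loose, 145 x 36 x 50 mm. Origin at the centre of the underside.
- tape: Tape dispenser, loose, 60 x 150 x 73 mm. Origin at the centre of the underside.
Things that resemble listed ones, but are neither listed nor needed, are in the scene too. There is more than one size of the felt_pack; the one meant has the size given above. There is more than one size of the camera; the one meant has the size given above.

How it is judged:
By the outcome, as a careful person would: the job done as asked, in the order asked, and still so for the second after the job is handed in, while the arm keeps its last pose, push and grip.
It also fails if it takes over 69 s, if anything falls off the work surface, if the arm or the gripper's body presses on something with over 40 N, if the wrist force passes 120 N, or if a joint passes its speed limit or range.

## Robot

A 6-joint arm with a two-finger parallel gripper is mounted at the origin on the work surface. World frame = base frame: x ahead of the robot, y to its left, z up, the work surface at z = 0. Lengths are in mm, angles in rad, forces in N, time in s.
With the tool pointing down it reaches from about 275 to 1000 mm from the base axis. Payload 8.4 kg.
Tool frame: the origin (TCP) lies on the centre line of the jaws, within the pads' length; the fingertips stand 25 mm ahead of it and the grasp point (between the pads) lies 6 mm ahead of it; z points along the fingers, y is the line along which they close (so a half turn about z gives the same grasp; the last joint's range is limited). The gripper opens to 85 mm and grips with 20 to 120 N. Pads are 22 mm wide; open, the fingers measure 114 mm over their backs; the gripper's body (76 mm by 85 mm) begins 54 mm behind the grasp point. The pads swing forward as they close: fully open they stand 13 mm farther back than shut.
Start: joints at [1.271, 0.353, 1.633, -0, 1.155, -0.002], TCP at [183.385, 597.493, 256.281] pointing down, gripper open.
Joint ranges: [-2.63, 2.63], [-0.92, 2.1], [0.06, 2.66], [-1.3, 4.44], [0, 2.69], [-3.02, 3.02]. Speed limits (rad/s): [2.22, 2.22, 2.79, 3.14, 3.14, 3.14].

## Interface

Orientations are given as [roll, pitch, yaw] about the fixed x, y, z axes, in that order (R = Rz(yaw) Ry(pitch) Rx(roll)).
In Python, from rig import r gives the robot as it stands.
- The arm moves only by the shell command python3 -m jog 'ROWS' [FORCE]. ROWS is JSON, a list of rows, each a list of 3 entries, a list of its own where there are three numbers: the turn, a rotation vector about the tool's x, y, z in rad, then the shift along the tool's x, y, z in m, then the opening, from -1 (shut) to 1 (fully open). In form: [[[rx, ry, rz], [x, y, z], gripper], ...]. A call has 1 to 12 rows; each row shifts and turns the commanded pose from where the row before left it, along the tool's axes as they then stand; what a row does not reach is not made up. A row lasts 1/10 s, in which the tool goes at most 50 mm and 8.59 degrees, less where a joint would pass 70% of its speed; a pose out of reach is approached as far as the arm can. A call with a gripper value outside its range is refused whole. The fingers move at their own pace and stop on an object; FORCE is the grip in N (left out, the last holds). Time passes only in rows, so rows that do not move let the fingers close. It gives the time, the measured TCP pose, the force, the opening and the grip force at its end, in the units of the state.
- r.sense(): the state, without advancing time (a new reading comes with each control period).
- r.grab_frame(name): name is "scene" or "top" or "wrist"; returns the picture (420x560x3 uint8, red, green, blue); there is no depth.
- r.camera_params(name): a dict with "fx", "fy", "cx", "cy" (pixels), "rvec" (rotation vector, rad) and "tvec" (3), from world to camera coordinates, as OpenCV has them; the wrist camera has in their place "hand_eye" (4x4, takes a point from camera to tool coordinates, whose origin is the TCP and whose axes are the flange's). Camera axes: x right, y down, z forward; pixel columns grow to the right and rows downward; lengths in mm; the calibration is good to about 2 mm. The wrist camera is an equidistant fisheye: a pixel r from the principal point sees the ray r / f radians off the axis. A picture is of the moment at which its call begins: read the wrist's pose just before it. camera_params takes no time and is no camera call.
- r.sign_off(): hands the job in; it is judged then, once.
The state is a dict: "clock": time; "qpos": joint angles; "qvel": joint speeds; "joint_efforts": joint torques, N m; "eef_pos": TCP position; "tcp_rot": TCP orientation; "contact_force": force on the tool from outside, world axes, zero at the start; "wrist_torque": the same for the moment, N m; "opening": opening from 0.0 (shut) to 1.0 (fully open); "grasp_force": force on a finger pad.
Only numpy, scipy, OpenCV 4.12 (cv2) and the standard library are available. Lean on these libraries where they do the work, as an engineer would, in place of code of your own. Each camera call takes 0.05 s, during which the arm holds its last target. There are 200 camera calls.

## Working session

There is one attempt and no reset: what is moved stays moved. The work goes in short steps, Python scripts to look and compute and a shell command to move; the robot and the scene stay as the last step left them, time stands still between calls to the robot, and variables do not carry over. Pictures are saved under pics/ and viewed, at most 10 in all, crops included, and the job is handed in when it is done.

```bash
ls; mkdir -p pics
cat > h.py <<'E'
import numpy as np, cv2
from rig import r
from scipy.spatial.transform import Rotation as R
def cam(n):
    p=r.camera_params(n); K=np.array([[p['fx'],0,p['cx']],[0,p['fy'],p['cy']],[0,0,1.]])
    Rm=cv2.Rodrigues(np.array(p['rvec'],float))[0]; return K,Rm,np.array(p['tvec'],float).ravel()
def ray(n,uv):
    K,Rm,t=cam(n); d=Rm.T@np.linalg.solve(K,[uv[0],uv[1],1]); return -Rm.T@t,d
def onz(n,uv,z):
    o,d=ray(n,uv); return o+d*(z-o[2])/d[2]
def proj(n,P):
    K,Rm,t=cam(n); q=K@(Rm@np.array(P,float)+t); return q[:2]/q[2]
def save(n,im): cv2.imwrite(f'pics/{n}.png',im[:,:,::-1])
def wray(uv,s):
    p=r.camera_params('wrist'); H=np.array(p['hand_eye']); x=(uv[0]-p['cx']);y=(uv[1]-p['cy'])
    rr=np.hypot(x/p['fx'],y/p['fy']); ph=np.arctan2(y/p['fy'],x/p['fx'])
    d=np.array([np.sin(rr)*np.cos(ph),np.sin(rr)*np.sin(ph),np.cos(rr)])
    T=R.from_euler('xyz',s['tcp_rot']).as_matrix()
    return T@H[:3,3]+s['eef_pos'], T@H[:3,:3]@d
def wonz(uv,s,z):
    o,d=wray(uv,s); return o+d*(z-o[2])/d[2]
E
python3 - <<'E'
from h import *
for n in('top','scene'):
    im=r.grab_frame(n); np.save(f'pics/{n}1.npy',im); save(n+'1',cv2.resize(im,(800,600),interpolation=cv2.INTER_CUBIC))
    K,Rm,t=cam(n); print(n,K[0,0],K[1,1],-Rm.T@t,Rm[2])
s=r.sense(); print(s)
im=r.grab_frame('wrist'); np.save('pics/w1.npy',im); save('w1',im); print(r.camera_params('wrist'))
E
```

```text
pics
top 518.6211076820373 518.6211076820373 [ 343.28402257   65.45708401 1445.82593138] [ 0.13238123  0.00296456 -0.99119444]
scene 379.8751937620183 379.8751937620183 [1413.35789487  381.86779554  833.19930113] [-0.74164279 -0.27937121 -0.60985056]
{'clock': 0.1, 'qpos': array([ 1.27058322e+00,  3.53603917e-01,  1.63409264e+00, -3.81261279e-05,
        1.15521362e+00, -2.42721003e-03]), 'qvel': array([-0.00075111, -0.00145972, -0.00174578,  0.00245781, -0.00171208,
       -0.00132977]), 'joint_efforts': array([-3.34180286e-04, -6.06364775e+01, -3.42817998e+01, -2.33865791e-05,
        3.85793115e-03, -1.46833918e-05]), 'eef_pos': array([183.28019886, 597.08295327, 255.60704145]), 'tcp_rot': array([-3.14027505e+00,  3.16625658e-05,  2.84382219e+00]), 'contact_force': array([-0.13763942,  0.00634976,  0.47094649]), 'wrist_torque': array([-4.86636318e-02,  2.39789308e-02, -1.08116688e-05]), 'grasp_force': 0.0, 'opening': 1.0022679236341117}
{'fx': 325.19226210127806, 'fy': 325.19226210127806, 'cx': 276.2971516403579, 'cy': 210.6850269993472, 'hand_eye': array([[ 3.45808837e-05, -9.61648172e-01, -2.74285969e-01,
         6.96130765e+01],
       [ 9.99999980e-01, -2.07314848e-05,  1.98760723e-04,
         4.56608344e-02],
       [-1.96824241e-04, -2.74285970e-01,  9.61648152e-01,
        -1.18848897e+02],
       [ 0.00000000e+00,  0.00000000e+00,  0.00000000e+00,
         1.00000000e+00]])}
```

View pics/top1.png

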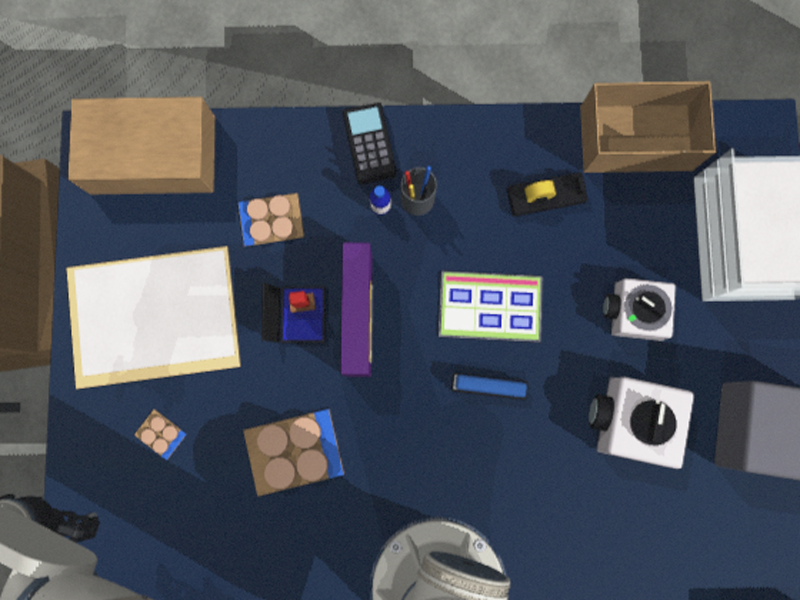

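View pics/scene1.png

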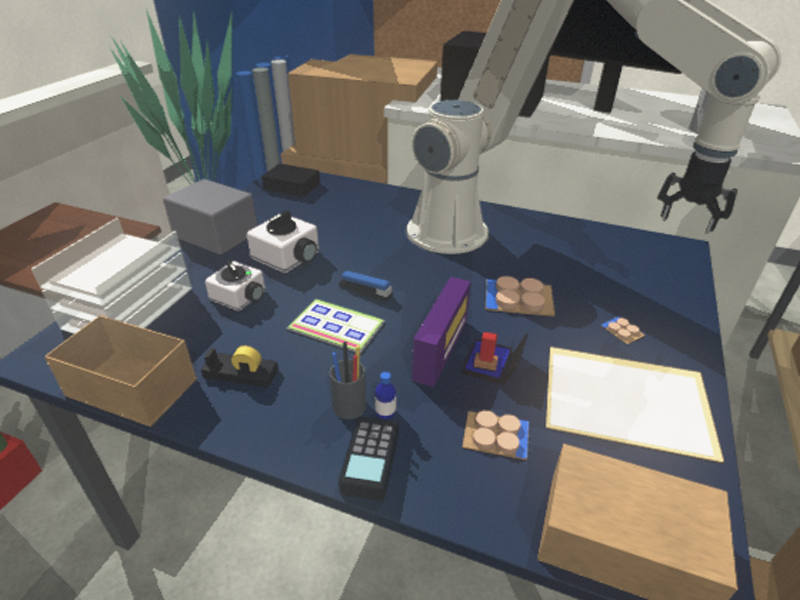

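Top view: the candidate cameras are the small white one at (645,308), with the green mark at (631,318), and a large one at (655,422). By size, 104 mm ≈ 57 px, so the small one is meant. The only stamp is at (300,300) on the pad at (300,313). The open cell is the lower-left one at (460,320); the five others have blue print. The carton is at (357,308). Next I check these in one close mosaic.

Run:
```python
from h import *
im=np.load('pics/top1.npy')
def c(u,v,w,h,k): return cv2.resize(im[v:v+h,u:u+w],(w*k,h*k),interpolation=cv2.INTER_NEAREST)
a=c(418,188,60,52,6); b=c(180,188,60,52,6); d=c(302,184,84,60,6)
m=np.zeros((690,730,3),np.uint8); m[:312,:360]=a; m[:312,365:725]=b; m[320:680,:504]=d
save('mos',m[:600+80] if 0 else cv2.resize(m,(635,600)))
# masks
hsv=cv2.cvtColor(im,cv2.COLOR_RGB2HSV)
def blobs(name,mask,box,z,minA=3):
    u,v,w,h=box; mm=np.zeros_like(mask);mm[v:v+h,u:u+w]=mask[v:v+h,u:u+w]
    n,l,s,cc=cv2.connectedComponentsWithStats(mm)
    for i in range(1,n):
        if s[i,4]>=minA:
            pts=np.argwhere(l==i)[:,::-1].astype(np.float32); P=np.array([onz('top',p,z)[:2] for p in pts],np.float32)
            rc=cv2.minAreaRect(P); print(name,np.round(cc[i],1),s[i,4],'rect',np.round(rc[0],1),np.round(rc[1],1),round(rc[2],1),'mean',P.mean(0).round(1))
H,S,V=hsv[...,0],hsv[...,1],hsv[...,2]
blobs('green',cv2.inRange(hsv,(45,120,80),(80,255,255)),(418,188,60,52),66,2)
g=cv2.inRange(hsv,(0,0,150),(180,60,255)); blobs('white',g,(418,188,60,52),94,2); blobs('camtop',g,(418,188,60,52),64,50)
blobs('red',cv2.inRange(hsv,(0,170,90),(8,255,255)),(180,188,60,52),96)
blobs('board',cv2.bitwise_or(cv2.inRange(hsv,(0,0,130),(180,255,255)),0),(302,184,84,60),8,200)
blobs('cells',cv2.inRange(hsv,(0,0,150),(180,40,255)),(302,184,84,60),8,8)
blobs('prints',cv2.inRange(hsv,(105,90,90),(130,255,255)),(302,184,84,60),8,8)
blobs('carton',cv2.inRange(hsv,(132,100,40),(155,255,255)),(235,165,30,105),120,50)
blobs('felt',cv2.inRange(hsv,(110,200,80),(125,255,255)),(180,188,55,60),10,50)
```

```text
green [442.1 222.2] 17 rect [ 496.8 -369.8] [ 8.3 12.2] 25.5 mean [ 496.9 -369.8]
white [452.3 217.9] 621 rect [ 509.2 -390.3] [ 95.7 104.7] 82.8 mean [ 504.8 -388.2]
white [453.7 211. ] 22 rect [ 523.3 -392.8] [23.7  5.9] 51.1 mean [ 522.9 -393. ]
camtop [452.3 217.9] 621 rect [ 512.9 -400.4] [ 97.8 107. ] 82.8 mean [ 508.4 -398.3]
red [208.9 209.4] 112 rect [535.4 250. ] [27.9 31.3] 7.4 mean [535.9 250.1]Traceback (most recent call last):
  File "<stdin>", line 20, in <module>
  File "<stdin>", line 14, in blobs
  File "h.py", line 10, in onz
    o,d=ray(n,uv); return o+d*(z-o[2])/d[2]
        ~~~^^^^^^
  File "h.py", line 8, in ray
    K,Rm,t=cam(n); d=Rm.T@np.linalg.solve(K,[uv[0],uv[1],1]); return -Rm.T@t,d
           ~~~^^^
  File "h.py", line 5, in cam
    p=r.camera_params(n); K=np.array([[p['fx'],0,p['cx']],[0,p['fy'],p['cy']],[0,0,1.]])
ValueError: time passes only in moves, steps and waits
```

View pics/mos.png

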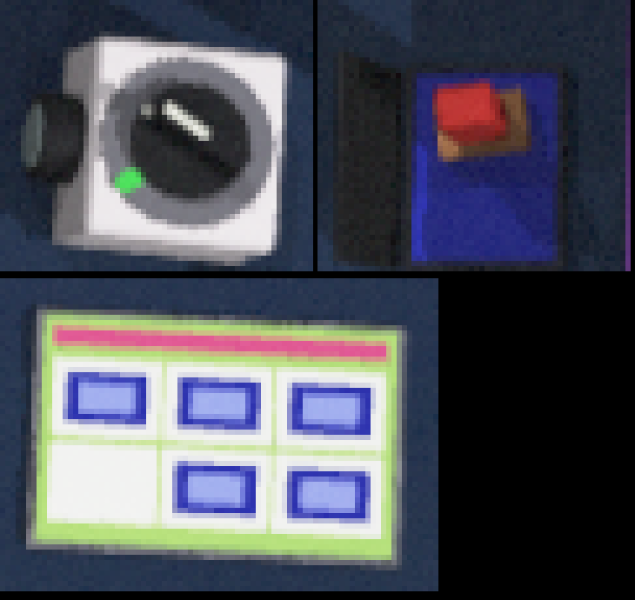

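Top-left of the mosaic: white pointer line on the bar, pointer tip on the rim at mosaic (148,112), and the green mark at (128,180). The stamp stands askew on the pad. The bottom-left cell at mosaic (103,483) is empty. Next come precise numbers with the camera parameters cached.

```bash
sed -i 's/^def cam(n):/import functools\n@functools.cache\ndef cam(n):/' h.py
python3 - <<'E'
from h import *
im=np.load('pics/top1.npy'); hsv=cv2.cvtColor(im,cv2.COLOR_RGB2HSV)
def blobs(name,mask,box,z,minA=3):
    u,v,w,h=box; mm=np.zeros_like(mask);mm[v:v+h,u:u+w]=mask[v:v+h,u:u+w]
    n,l,s,cc=cv2.connectedComponentsWithStats(mm)
    for i in range(1,n):
        if s[i,4]>=minA:
            pts=np.argwhere(l==i)[:,::-1].astype(np.float32); P=np.array([onz('top',p,z)[:2] for p in pts],np.float32)
            rc=cv2.minAreaRect(P); vx,vy,_,_=cv2.fitLine(P,cv2.DIST_L2,0,.01,.01).ravel(); print(name,np.round(cc[i],1),s[i,4],'rect',np.round(rc[0],1),np.round(rc[1],1),round(rc[2],1),'mean',P.mean(0).round(1),'line',round(np.degrees(np.arctan2(vy,vx)),1))
K=(418,188,60,52)
blobs('dark',cv2.inRange(hsv,(0,0,0),(180,255,60)),(432,196,38,34),72,40)
blobs('greyring',cv2.bitwise_and(cv2.inRange(hsv,(0,0,61),(180,80,150)),255),(432,194,40,38),66,40)
blobs('tip72',cv2.inRange(hsv,(0,0,110),(180,90,255)),(440,200,14,16),72,2)
blobs('bar94',cv2.inRange(hsv,(0,0,130),(180,60,255)),(446,204,18,14),94,2)
blobs('camwhite',cv2.inRange(hsv,(0,0,205),(180,60,255)),K,64,100)
C=(302,184,84,60)
blobs('board',cv2.inRange(hsv,(0,0,100),(180,110,255)),C,8,200)
blobs('card',cv2.inRange(hsv,(30,60,100),(60,255,255)),C,8,100)
blobs('cells',cv2.inRange(hsv,(0,0,150),(180,30,255)),C,8,8)
blobs('prints',cv2.inRange(hsv,(105,60,90),(130,255,255)),C,8,15)
blobs('carton',cv2.inRange(hsv,(132,100,40),(155,255,255)),(235,165,30,105),120,50)
blobs('felt',cv2.inRange(hsv,(110,200,80),(125,255,255)),(180,188,55,60),10,50)
blobs('red86+10',cv2.inRange(hsv,(0,190,190),(8,255,255)),(180,188,60,52),96)
blobs('wood30',cv2.inRange(hsv,(8,90,70),(20,255,255)),(180,188,60,52),30)
for n in((443.,222.),): print(onz('top',n,64))
E
```

```text
dark [454.  215.2] 332 rect [ 516.6 -399.9] [55.4 58.8] 17.5 mean [ 514.6 -400.6] line -69.2
greyring [437.9 206.5] 123 rect [ 541.4 -367.9] [ 64.5 132.1] 44.1 mean [ 539.5 -361. ] line -33.2
greyring [453.2 214.6] 421 rect [ 517.2 -400.1] [85.6 84.2] 86.9 mean [ 516.8 -400.6] line 47.4
tip72 [445.5 201.8] 59 rect [ 549.  -382.6] [35.3 13.5] 89.2 mean [ 551.  -380.1] line -82.4
tip72 [451.2 209.4] 16 rect [ 530.2 -394.5] [14.5  6.8] 54.4 mean [ 530.3 -394. ] line 46.4
tip72 [440.  209.5] 2 rect [ 530.4 -364.2] [2.7 0. ] 176.9 mean [ 530.4 -364.2] line -3.2
tip72 [445.5 208.5] 4 rect [ 532.9 -379. ] [2.7 2.8] 86.8 mean [ 532.9 -379. ] line -38.9
tip72 [440.  214.5] 2 rect [ 516.9 -363.5] [2.7 0. ] 176.9 mean [ 516.9 -363.5] line -3.1
bar94 [462.4 204.8] 5 rect [ 538.5 -415.9] [5.3 5.3] 89.2 mean [ 539.  -416.8] line 46.5
bar94 [453.2 210.8] 26 rect [ 523.4 -391.9] [25.2  6.6] 52.5 mean [ 523.5 -391.7] line 52.1
camwhite [456.2 201.3] 173 rect [ 551.6 -410.6] [100.2  42.7] 67.5 mean [ 553.2 -411.4] line 77.0
camwhite [453.2 229.6] 232 rect [ 485.1 -397.9] [95.  45.7] 89.2 mean [ 476.7 
[... 566 characters left out ...]
ine 86.3
prints [321.8 206.6] 146 rect [552.2 -53.3] [42.2 25.5] 89.2 mean [551.8 -54. ] line 85.5
prints [343.3 207.7] 151 rect [ 548.5 -114.8] [42.3 25.5] 89.2 mean [ 548.  -114.3] line 84.5
prints [364.6 208.9] 145 rect [ 544.6 -173.5] [42.  25.7] 88.1 mean [ 543.9 -173.6] line 87.5
prints [342.6 224.1] 148 rect [ 502.1 -110.8] [43.  25.6] 84.8 mean [ 501.9 -110.9] line 86.2
prints [364.6 225.2] 148 rect [ 497.3 -171.8] [41.8 25.4] 88.1 mean [ 497.9 -172.1] line 85.9
carton [248.5 216.3] 1830 rect [514.  143.1] [ 54.2 241.9] 88.7 mean [513.7 144.5] line -1.1
wood30 [213.1 212.9] 65 rect [539.  253.4] [28.  46.5] 7.4 mean [535.4 247.4] line -65.0
[ 497.56613385 -372.86386905   64.        ]
```

Dial axis is about (517,-400). Pointer angle is about 52.5° and the mark about 124°, so the dial needs about +1.25 rad, which is within the stated range. The small camera fits. Now moving over the dial.

```bash
python3 -m jog '[[[0,0,0],[-0.0278,-0.0389,0],1],[[0,0,0],[-0.0278,-0.0389,0],1],[[0,0,0],[-0.0278,-0.0389,0],1],[[0,0,0],[-0.0278,-0.0389,0],1],[[0,0,0],[-0.0278,-0.0389,0],1],[[0,0,0],[-0.0278,-0.0389,0],1],[[0,0,0],[-0.0278,-0.0389,0],1],[[0,0,0],[-0.0278,-0.0389,0],1],[[0,0,0],[-0.0278,-0.0389,0],1],[[0,0,0],[-0.0278,-0.0389,0],1],[[0,0,0],[-0.0278,-0.0389,0],1]]'
python3 -m jog '[[[0,0,0],[-0.0278,-0.0389,0],1],[[0,0,0],[-0.0278,-0.0389,0],1],[[0,0,0],[-0.0278,-0.0389,0],1],[[0,0,0],[-0.0278,-0.0389,0],1],[[0,0,0],[-0.0278,-0.0389,0],1],[[0,0,0],[-0.0278,-0.0389,0],1],[[0,0,0],[-0.0278,-0.0389,0],1],[[0,0,0],[-0.0278,-0.0389,0],1],[[0,0,0],[-0.0278,-0.0389,0],1],[[0,0,0],[-0.0278,-0.0389,0],1],[[0,0,0],[-0.0278,-0.0389,0],1]]'
python3 -m jog '[[[0,0,0.148],[0,0,0],1],[[0,0,0.148],[0,0,0],1],[[0,0,0.148],[0,0,0],1],[[0,0,0.148],[0,0,0],1],[[0,0,0.148],[0,0,0],1],[[0,0,0.148],[0,0,0],1],[[0,0,0.148],[0,0,0],1],[[0,0,0.148],[0,0,0],1],[[0,0,0.148],[0,0,0],1],[[0,0,0.148],[0,0,0],1],[[0,0,0.148],[0,0,0],1],[[0,0,0.148],[0,0,0],1]]'
python3 -m jog '[[[0,0,0.148],[0,0,0],1],[[0,0,0],[0,0,0],1],[[0,0,0],[0,0,0],1]]'
python3 - <<'E'
from h import *
s=r.sense(); print(s['eef_pos'],s['tcp_rot'],s['qpos'],s['clock']); im=r.grab_frame('wrist'); np.save('pics/w2.npy',im); save('w2',im)
E
```

```text
clock: 1.25
eef_pos: [350.3, 96.9, 256.5]
tcp_rot: [3.141, 0.001, 2.844]
contact_force: [1.6, 1.3, 0.5]
opening: 0.996
grasp_force: 0.0
clock: 2.35
eef_pos: [517.1, -402.0, 255.9]
tcp_rot: [3.141, -0.0, 2.843]
contact_force: [-0.0, -0.2, 0.7]
opening: 1.002
grasp_force: 0.0
clock: 3.55
eef_pos: [516.8, -400.0, 255.9]
tcp_rot: [-3.141, -0.0, 1.062]
contact_force: [0.1, -0.0, -0.6]
opening: 0.997
grasp_force: 0.0
clock: 3.85
eef_pos: [516.9, -400.0, 256.1]
tcp_rot: [-3.141, 0.0, 0.924]
contact_force: [-0.8, -0.5, -0.0]
opening: 0.998
grasp_force: 0.0
[ 516.87652118 -399.99881909  256.05946162] [-3.14117953e+00  3.36166905e-06  9.24250426e-01] [-6.60898602e-01  3.97452616e-01  1.56800064e+00 -1.00624235e-05
  1.17655243e+00 -1.43488327e-02] 3.85
```

View pics/w2.png

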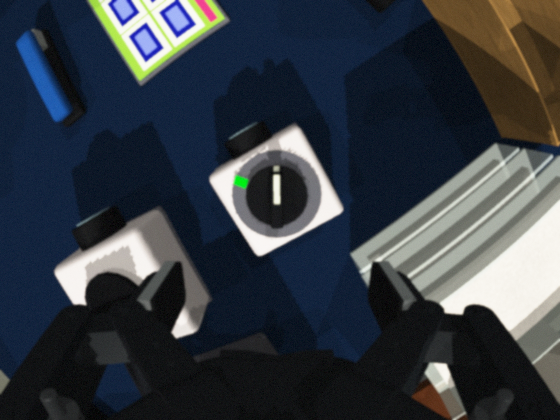

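Wrist view: dial at (276,193), white pointer line straight up at (277,185) with its tip at (277,168), green mark at (241,183). The gripper is already lined up with the bar. Measuring it accurately.

```bash
cat > dial.py <<'E'
from h import *
import sys
def meas(im,s,box):
    hsv=cv2.cvtColor(im,cv2.COLOR_RGB2HSV); u,v,w,h=box
    def pts(lo,hi,z,big=True):
        m=cv2.inRange(hsv,lo,hi); mm=np.zeros_like(m); mm[v:v+h,u:u+w]=m[v:v+h,u:u+w]
        n,l,st,c=cv2.connectedComponentsWithStats(mm); i=1+np.argmax(st[1:,4])
        return np.array([wonz(p,s,z)[:2] for p in np.argwhere(l==i)[:,::-1]],np.float32)
    o=wonz((276,190),s,72)
    ring=pts((0,0,70),(180,90,160),66); c1,r1=cv2.minEnclosingCircle(ring); print('ring',np.round(c1,1),r1)
    dk=pts((0,0,0),(180,255,60),72); c2,r2=cv2.minEnclosingCircle(dk); print('disc',np.round(c2,1),r2)
    g=pts((45,120,80),(80,255,255),66).mean(0); print('green',g)
    wpt=pts((0,0,150),(180,60,255),94); vx,vy,x,y=cv2.fitLine(wpt,cv2.DIST_L2,0,.01,.01).ravel()
    print('pointer bar',wpt.mean(0),len(wpt),'line',np.degrees(np.arctan2(vy,vx)), 'rect',cv2.minAreaRect(wpt))
    for c in(c1,c2): print('green ang',np.degrees(np.arctan2(*(g-c)[::-1])),'r',np.hypot(*(g-c)))
E
python3 - <<'E'
from dial import *
meas(np.load('pics/w2.npy'),r.sense(),(240,158,74,72))
E
```

```text
ring [ 515.5 -401.7] 43.40259552001953Traceback (most recent call last):
  File "<stdin>", line 2, in <module>
  File "dial.py", line 11, in meas
    dk=pts((0,0,0),(180,255,60),72); c2,r2=cv2.minEnclosingCircle(dk); print('disc',np.round(c2,1),r2)
  File "dial.py", line 8, in pts
    return np.array([wonz(p,s,z)[:2] for p in np.argwhere(l==i)[:,::-1]],np.float32)
                     ~~~~^^^^^^^
  File "h.py", line 23, in wonz
    o,d=wray(uv,s); return o+d*(z-o[2])/d[2]
        ~~~~^^^^^^
  File "h.py", line 17, in wray
    p=r.camera_params('wrist'); H=np.array(p['hand_eye']); x=(uv[0]-p['cx']);y=(uv[1]-p['cy'])
ValueError: time passes only in moves, steps and waits
```

```bash
sed -i "s/^def wray/wp=functools.cache(lambda: r.camera_params('wrist'))\ndef wray/; s/p=r.camera_params('wrist'); H/p=wp(); H/" h.py
python3 - <<'E'
from dial import *
meas(np.load('pics/w2.npy'),r.sense(),(235,148,84,84))
E
```

```text
ring [ 516.  -401.4] 43.94317626953125
disc [ 515.7 -402.3] 31.40643882751465
green [ 495.968 -370.752]
pointer bar [ 542.85834 -372.33597] 698 line -36.320835 rect ((537.9893798828125, -373.20703125), (26.80706024169922, 73.61669921875), 49.4478874206543)
green ang 123.17163886610777 r 36.60861369816961
green ang 121.99689877441992 r 37.202273842770076
```

```bash
cat >> dial.py <<'E'
def pointer(im,s,box,c=(516,-401.4)):
    hsv=cv2.cvtColor(im,cv2.COLOR_RGB2HSV); u,v,w,h=box
    m=cv2.inRange(hsv,(0,0,150),(180,60,255))[v:v+h,u:u+w]; n,l,st,cc=cv2.connectedComponentsWithStats(m)
    for i in range(1,n):
        if st[i,4]<3: continue
        for z in(94,72):
            P=np.array([wonz((p[1]+u,p[0]+v),s,z)[:2] for p in np.argwhere(l==i)],np.float32); vx,vy,_,_=cv2.fitLine(P,cv2.DIST_L2,0,.01,.01).ravel()
            d=P.mean(0)-c; print(z,cc[i]+[u,v],st[i,4],P.mean(0),'line',np.degrees(np.arctan2(vy,vx)),'dir',np.degrees(np.arctan2(d[1],d[0])),'r',np.hypot(*d))
E
python3 - <<'E'
from dial import *
pointer(np.load('pics/w2.npy'),r.sense(),(265,163,25,45))
E
```

```text
94 [275.6875 168.0625] 16 [ 533.237   -377.22906] line 8.216906 dir 54.506223431085274 r 29.68751006355615
72 [275.6875 168.0625] 16 [ 531.2023 -379.8025] line 8.222004 dir 54.85866986243411 r 26.411388768275174
94 [276.171875 188.609375] 192 [ 522.49445 -392.15128] line 54.01037 dir 54.92350446766748 r 11.301182621450057
72 [276.171875 188.609375] 192 [ 519.6185  -395.89343] line 54.010044 dir 56.6898862139938 r 6.589085344813643
```

```bash
python3 -m jog '[[[0,0,-0.022],[-0.0017,0,0.04],1],[[0,0,0],[0,0,0.04],1],[[0,0,0],[0,0,0.04],1],[[0,0,0],[0,0,0.034],0.3],[[0,0,0],[0,0,0],0],[[0,0,0],[0,0,0],-1],[[0,0,0],[0,0,0],-1],[[0,0,0],[0,0,0],-1],[[0,0,0],[0,0,0],-1],[[0,0,0],[0,0,0],-1]]' 30
```

```text
clock: 4.9
eef_pos: [516.0, -401.6, 104.8]
tcp_rot: [3.141, 0.0, 0.942]
contact_force: [-5.0, 2.6, 9.5]
opening: 0.136
grasp_force: 30.5
```

```bash
python3 -m jog '[[[0,0,0],[0,0,-0.004],-1],[[0,0,0],[0,0,0],-1],[[0,0,-0.12],[0,0,0],-1],[[0,0,-0.12],[0,0,0],-1],[[0,0,-0.12],[0,0,0],-1],[[0,0,-0.12],[0,0,0],-1],[[0,0,-0.12],[0,0,0],-1]]'
python3 -m jog '[[[0,0,-0.12],[0,0,0],-1],[[0,0,-0.12],[0,0,0],-1],[[0,0,-0.12],[0,0,0],-1],[[0,0,-0.12],[0,0,0],-1],[[0,0,-0.12],[0,0,0],-1],[[0,0,0],[0,0,0],-1],[[0,0,0],[0,0,0],-1],[[0,0,0],[0,0,0],-1]]'
```

```text
clock: 5.6
eef_pos: [515.4, -401.3, 105.4]
tcp_rot: [-3.141, -0.0, 1.547]
contact_force: [2.4, -2.0, -18.2]
opening: 0.128
grasp_force: 33.2
clock: 6.4
eef_pos: [515.2, -401.4, 105.5]
tcp_rot: [-3.141, -0.001, 2.139]
contact_force: [-1.0, -5.1, -21.9]
opening: 0.126
grasp_force: 32.6
```

```bash
python3 -m jog '[[[0,0,-0.007],[0,0,0],-1],[[0,0,0],[0,0,0],-1],[[0,0,0],[0,0,0],1],[[0,0,0],[0,0,0],1],[[0,0,0],[0,0,0],1],[[0,0,0],[0,0,0],1],[[0,0,0],[0,0,-0.05],1],[[0,0,0],[0,0,-0.05],1],[[0,0,0],[0,0,-0.05],1],[[0,0,0],[0,0,0],1],[[0,0,0],[0,0,0],1]]'
python3 - <<'E'
from dial import *
s=r.sense(); print(s['qpos']); im=r.grab_frame('wrist'); np.save('pics/w3.npy',im); save('w3',im[120:260,190:370].repeat(3,0).repeat(3,1))
meas(im,s,(235,148,84,84)); pointer(im,s,(255,163,45,45))
E
```

```text
clock: 7.5
eef_pos: [516.6, -401.8, 258.4]
tcp_rot: [3.14, 0.004, 2.149]
contact_force: [-0.3, 0.2, -0.2]
opening: 1.0
grasp_force: 0.0
[-6.63407258e-01  3.94766135e-01  1.56670367e+00  1.28400389e-04
  1.17627721e+00 -1.24126897e+00]
ring [ 515.8 -401.4] 43.810516357421875
disc [ 516.4 -401.8] 30.842166900634766
green [ 496.57013 -370.90063]
pointer bar [ 552.0533  -403.65115] 247 line 81.478615 rect ((550.446044921875, -402.45721435546875), (44.465721130371094, 13.218892097473145), 81.57872009277344)
green ang 122.25037199157573 r 36.06509483913321
green ang 122.713214315801 r 36.77450406234229
94 [274.5        164.36363636] 22 [ 498.85788 -376.99368] line 33.124863 dir 125.08282633006843 r 29.82483204907762
72 [274.5        164.36363636] 22 [ 500.4536 -379.6305] line 33.05192 dir 125.53199420128112 r 26.750730230946125
94 [275.  184.5] 206 [ 509.09113 -391.9128 ] line -56.944633 dir 126.06330566170443 r 11.736238615540891
72 [275.  184.5] 206 [ 511.4826 -395.7094] line -56.94566 dir 128.44381833905507 r 7.265648894670616
```

View pics/w3.png

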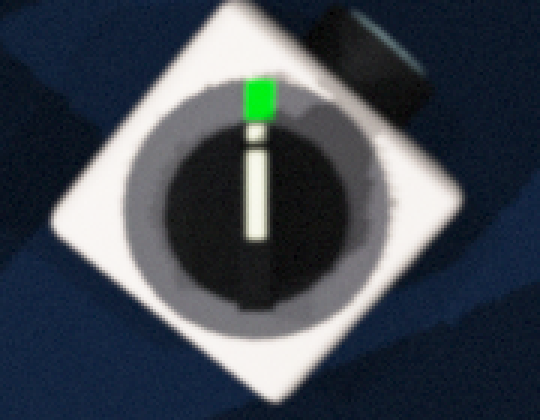

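Wrist crop: pointer and green mark nearly in line, with the pointer tip at (256,133), the mark at (260,100) and the dial centre at (256,213). The pointer is about 2° past, so I regrasp and trim it back by 0.035 rad.

```bash
python3 -m jog '[[[0,0,0],[0,0,0.04],1],[[0,0,0],[0,0,0.04],1],[[0,0,0],[0,0,0.04],1],[[0,0,0],[0,0,0.031],0.3],[[0,0,0],[0,0,0],0],[[0,0,0],[0,0,0],-1],[[0,0,0],[0,0,0],-1],[[0,0,0],[0,0,0],-1],[[0,0,0],[0,0,0],-1],[[0,0,0.038],[0,0,0],-1],[[0,0,0],[0,0,0],-1],[[0,0,0],[0,0,0],-1]]'
python3 -m jog '[[[0,0,0],[0,0,0],1],[[0,0,0],[0,0,0],1],[[0,0,0],[0,0,0],1],[[0,0,0],[0,0,0],1],[[0,0,0],[0,0,-0.05],1],[[0,0,0],[0,0,-0.05],1],[[0,0,0],[0,0,-0.05],1],[[0,0,0],[0,0,0],1],[[0,0,0],[0,0,0],1]]'
python3 - <<'E'
from dial import *
s=r.sense(); im=r.grab_frame('wrist'); np.save('pics/w4.npy',im)
meas(im,s,(235,148,84,84)); pointer(im,s,(255,163,45,45)); 
hsv=cv2.cvtColor(im,cv2.COLOR_RGB2HSV); print('green px',np.argwhere(cv2.inRange(hsv,(45,120,80),(80,255,255))[130:200,230:320]).mean(0)[::-1]+[230,130])
d=cv2.inRange(hsv,(0,0,0),(180,255,60))[150:235,235:320]; print(np.argwhere(d).mean(0)[::-1]+[235,150])
E
```

```text
clock: 8.75
eef_pos: [516.1, -402.6, 107.3]
tcp_rot: [-3.142, 0.003, 2.111]
contact_force: [-4.4, -2.8, 6.0]
opening: 0.128
grasp_force: 32.0
clock: 9.65
eef_pos: [516.5, -401.7, 256.7]
tcp_rot: [3.14, 0.003, 2.111]
contact_force: [-0.0, 0.0, -0.8]
opening: 1.007
grasp_force: 0.0
ring [ 515.8 -401.4] 43.798091888427734
disc [ 516.3 -401.7] 30.692153930664062
green [ 496.539  -370.5976]
pointer bar [ 472.65405 -382.59207] 259 line 68.604324 rect ((472.6514587402344, -381.6790466308594), (33.14484405517578, 12.762489318847656), 70.13617706298828)
green ang 121.9936660189022 r 36.30253435529402
green ang 122.43318971107267 r 36.848420624269515
94 [274.60869565 164.43478261] 23 [ 499.5557  -375.93454] line 24.5794 dir 122.8523278915058 r 30.31344329171611
72 [274.60869565 164.43478261] 23 [ 501.04425 -378.61557] line 24.555262 dir 123.28098218272427 r 27.25444350499778
94 [275.  185.5] 206 [ 509.5128  -391.90768] line -59.105003 dir 124.34937842304625 r 11.497303645093414
72 [275.  185.5] 206 [ 511.7798  -395.83755] line -59.10532 dir 127.18751064126774 r 6.982192239255742
green px [274.93333333 153.67333333]
[276.67801225 194.78829135]
```

Aligned: tip px (274.6,164.4) against mark px (274.9,153.7). On to the stamp.

```bash
python3 -m jog '[[[0,0,0],[0.0391,0.0251,0],1],[[0,0,0],[0.0391,0.0251,0],1],[[0,0,0],[0.0391,0.0251,0],1],[[0,0,0],[0.0391,0.0251,0],1],[[0,0,0],[0.0391,0.0251,0],1],[[0,0,0],[0.0391,0.0251,0],1],[[0,0,0],[0.0391,0.0251,0],1]]'
python3 -m jog '[[[0,0,0],[0.0391,0.0251,0],1],[[0,0,0],[0.0391,0.0251,0],1],[[0,0,0],[0.0391,0.0251,0],1],[[0,0,0],[0.0391,0.0251,0],1],[[0,0,0],[0.0391,0.0251,0],1],[[0,0,0],[0.0391,0.0251,0],1],[[0,0,0],[0.0391,0.0251,0],1],[[0,0,0.137],[0,0,0],1],[[0,0,0.137],[0,0,0],1],[[0,0,0.137],[0,0,0],1],[[0,0,0],[0,0,0],1],[[0,0,0],[0,0,0],1]]'
python3 - <<'E'
from h import *
s=r.sense(); print(s['eef_pos'],s['tcp_rot'],s['qpos']); im=r.grab_frame('wrist'); np.save('pics/w5.npy',im); save('w5',im)
E
```

```text
clock: 10.4
eef_pos: [524.6, -74.4, 253.3]
tcp_rot: [-3.139, -0.002, 2.111]
contact_force: [-0.2, -0.3, 0.3]
opening: 0.997
grasp_force: 0.0
clock: 11.6
eef_pos: [535.2, 248.4, 253.8]
tcp_rot: [-3.139, 0.001, 1.704]
contact_force: [0.0, 0.3, 0.7]
opening: 1.003
grasp_force: 0.0
[535.23023031 248.41382841 253.77035471] [-3.13912046e+00  7.39217864e-04  1.70373370e+00] [4.31984259e-01 3.02806912e-01 1.71110429e+00 2.42378764e-05
 1.13026170e+00 2.99037432e-01]
```

View pics/w5.png

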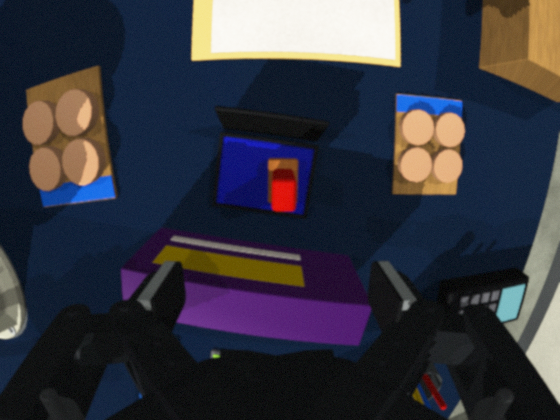

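Wrist view: the stamp's red handle is at (284,190) with its foot at (283,170), almost square with the tool. The lid is behind at (270,122) and the carton below.

Run:
```python
from h import *
s=r.sense(); im=np.load('pics/w5.npy'); hsv=cv2.cvtColor(im,cv2.COLOR_RGB2HSV)
u,v=260,150; sub=hsv[150:220,260:306]
print('V col',sub[15:66:2,24,2],'S',sub[15:66:4,24,1])
def rep(n,m,z):
    c,l,st,cc=cv2.connectedComponentsWithStats(m); i=1+np.argmax(st[1:,4])
    P=np.array([wonz((p[1]+u,p[0]+v),s,z)[:2] for p in np.argwhere(l==i)],np.float32); q=cv2.minAreaRect(P); print(n,cc[i]+[u,v],st[i],np.round(q[0],1),np.round(q[1],1),round(q[2],1))
for t in(150,200,225,245): rep(f'red{t}',cv2.inRange(sub,(0,180,t),(7,255,255)),96)
rep('wood',cv2.inRange(sub,(8,80,60),(22,255,255)),30)
save('w5c',im[150:220,260:306].repeat(8,0).repeat(8,1))
```

```text
V col [129 127 101  93  92  93  97 127 175 215 224 223 225 225 225 225 225 224
 222 224 223 224 219 141  24  20] S [194 217 241 234 233 238 240 240 244 250 239 239  85]
red150 [282.88455772 194.71364318] [ 12  30  23  31 667] [540.4 253.8] [19.4 27. ] 7.7
red200 [282.45072993 195.80291971] [ 13  32  20  29 548] [540.1 252.9] [16.8 25.2] 7.7
red225 [278.94444444 196.21666667] [ 15  34  11  25 180] [537.8 252.6] [ 8.7 21.6] 7.5Traceback (most recent call last):
  File "<stdin>", line 8, in <module>
  File "<stdin>", line 6, in rep
    return _wrapfunc(a, 'argmax', axis=axis, out=out, **kwds)
    return bound(*args, **kwds)
ValueError: attempt to get argmax of an empty sequence
```

Run:
```python
from h import *
s=r.sense(); im=np.load('pics/w5.npy').astype(float); D=im[:,:,0]-im[:,:,2]
def cross(a,b,f,lev=90):
    return a+(lev-f[0])/(f[1]-f[0])
L,Rr,U,B=[],[],[],[]
for y in range(187,209):
    f=D[y,258:310]; k=np.where(f>90)[0]; 
    i=k[0]; L.append(wonz((258+i-1+(90-f[i-1])/(f[i]-f[i-1]),y),s,96)[:2]); j=k[-1]; Rr.append(wonz((258+j+(f[j]-90)/(f[j]-f[j+1]),y),s,96)[:2])
for x in range(276,291):
    f=D[150:225,x]; k=np.where(f>90)[0]; j=k[-1]; B.append(wonz((x,150+j+(f[j]-90)/(f[j]-f[j+1])),s,96)[:2])
    g=D[:,x]; k=[y for y in range(200,170,-1) if g[y]<155][0]; U.append(wonz((x,k+(155-g[k])/(g[k+1]-g[k])),s,96)[:2])
for n,P in zip('LRBU',(L,Rr,B,U)):
    P=np.array(P,np.float32); a=cv2.fitLine(P,cv2.DIST_HUBER,0,.01,.01).ravel(); print(n,P.mean(0),np.degrees(np.arctan2(a[1],a[0])))
save('w5c',im[150:220,260:306].astype(np.uint8).repeat(8,0).repeat(8,1))
```

```text
L [529.8428  250.28151] -78.307205
R [551.3069  253.17255] -85.09329
B [542.32007 239.40543] 11.526423
U [538.5257  266.78854] 5.8070626
```

View pics/w5c.png

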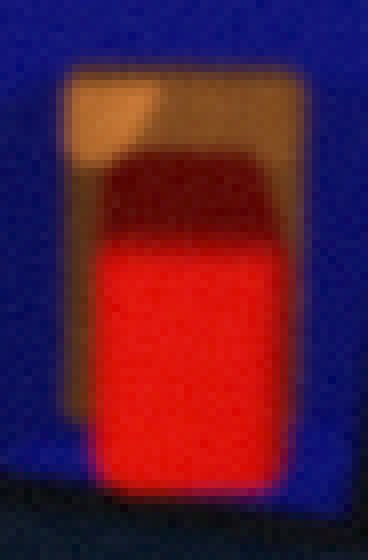

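Crop: red top face (92–285, 245–490) on the brown foot, almost square to the tool. Handle centre is about (540.5,252.8), yaw about 8°. Grasping.

```bash
python3 -m jog '[[[0,0,-0.014],[0.0037,0.0058,0.04],1],[[0,0,0],[0,0,0.045],1],[[0,0,0],[0,0,0.045],1],[[0,0,0],[0,0,0.03],1],[[0,0,0],[0,0,0.02],1],[[0,0,0],[0,0,0],0.3],[[0,0,0],[0,0,0],-0.2],[[0,0,0],[0,0,0],-1],[[0,0,0],[0,0,0],-1],[[0,0,0],[0,0,0],-1],[[0,0,0],[0,0,0],-1]]' 45
```

```text
clock: 12.75
eef_pos: [541.9, 253.6, 76.6]
tcp_rot: [3.139, -0.001, 1.714]
contact_force: [-0.7, 0.5, 6.6]
opening: 0.252
grasp_force: 48.3
```

```bash
python3 -m jog '[[[0,0,0],[0,0,-0.01],-1],[[0,0,0],[0,0,-0.025],-1],[[0,0,0],[0,0,-0.035],-1],[[0,0,0],[0,0,-0.035],-1],[[0,0,0],[0,0,-0.035],-1],[[0,0,0],[0,0,-0.025],-1],[[0,0,0],[0,0,-0.01],-1],[[0,0,0],[0,0,0],-1],[[0,0,0],[0,0,0],-1]]'
python3 - <<'E'
from h import *
s=r.sense(); 
for n in('wrist','scene','top'): np.save(f'pics/{n}6.npy',r.grab_frame(n))
w=np.load('pics/wrist6.npy'); c=np.load('pics/scene6.npy'); pr=proj('scene',s['eef_pos']-[0,0,30]).astype(int); pt=proj('top',s['eef_pos']).astype(int); print(pr,pt)
m=np.zeros((590,800,3),np.uint8); m[:270,:]=cv2.resize(w[140:329,:],(800,270))
k=c[pr[1]-40:pr[1]+40,pr[0]-50:pr[0]+50]; m[270:590,:400]=k.repeat(4,0).repeat(4,1)
t=np.load('pics/top6.npy')[pt[1]-40:pt[1]+40,pt[0]-50:pt[0]+50]; m[270:590,400:]=t.repeat(4,0).repeat(4,1)
save('m6',m)
E
```

```text
clock: 13.65
eef_pos: [540.5, 252.8, 249.2]
tcp_rot: [-3.14, 0.0, 1.714]
contact_force: [0.1, -0.4, -0.6]
opening: 0.252
grasp_force: 47.3
[347 200] [198 198]
```

View pics/m6.png

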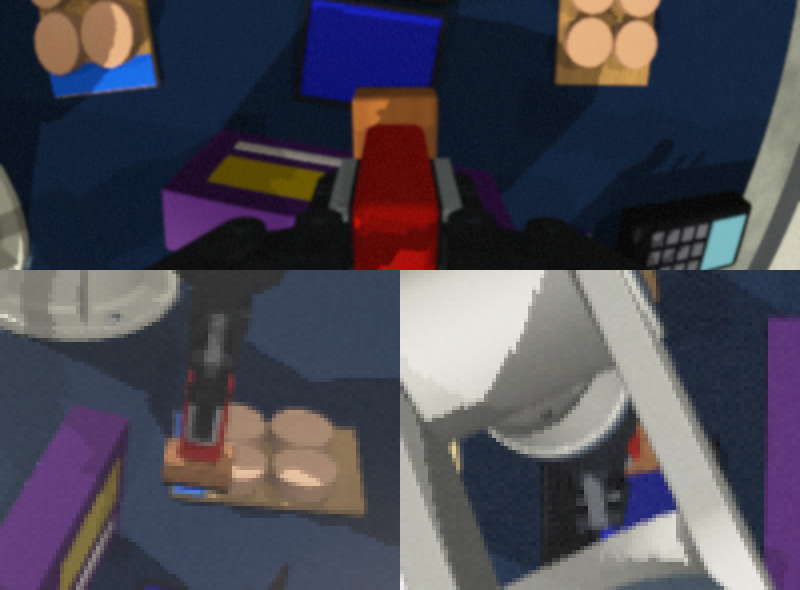

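Mosaic: the stamp is held upright between the pads. In the wrist view its foot edge runs square at (352–438, 92) and the carton is undisturbed. I measure the stamp's offset in the tool frame.

Run:
```python
from h import *
s=r.sense(); im=np.load('pics/wrist6.npy').astype(float); D=im[:,:,0]-im[:,:,2]
T=R.from_euler('xyz',s['tcp_rot']).as_matrix()
def tool(uv,zt):
    o,d=wray(uv,s); o=T.T@(o-s['eef_pos']); d=T.T@d; return o+d*(zt-o[2])/d[2]
E=[];L=[];Q=[]
for x in range(252,302):
    f=D[190:230,x]; i=np.where(f>50)[0][0]; E.append((x,190+i-1+(50-f[i-1])/(f[i]-f[i-1])))
for y in range(210,232):
    f=D[y,235:320]; k=np.where(f>40)[0]; i,j=k[0],k[-1]; L.append((235+i-1+(40-f[i-1])/(f[i]-f[i-1]),y)); Q.append((235+j+(f[j]-40)/(f[j]-f[j+1]),y))
# where does the top edge brightness change (front face vs top)?
print('col 262',D[198:250:2,262].astype(int))
for zt in(44,46.6,66):
    e,l,q=[np.array([tool(p,zt) for p in X],np.float32)[:,:2] for X in(E,L,Q)]
    sl=lambda P:(lambda a:np.degrees(np.arctan2(a[1],a[0])))(cv2.fitLine(P,cv2.DIST_HUBER,0,.01,.01).ravel())
    print(zt,'edge',e.mean(0),sl(e),'L',l.mean(0),sl(l),'R',q.mean(0),sl(q),'width',q.mean(0)-l.mean(0))
print(E[::10])
```

```text
col 262 [-102  -53   40   51   56   85  126  138  143  142  138  137  145  142
  129   91   86   79   80   85   83   87   82   84   87   82]
44 edge [27.53117     0.18728712] 89.53585 L [ 17.85518   -15.9779215] -0.85286695 R [17.86607  15.487403] 0.02213459 width [1.0889053e-02 3.1465324e+01]
46.6 edge [26.856592    0.18678473] 89.53585 L [ 17.026125 -16.236513] -0.8528798 R [17.037186 15.731179] 0.022126984 width [1.1060715e-02 3.1967693e+01]
66 edge [21.823242    0.18303399] 89.53585 L [ 10.840085 -18.166002] -0.85286224 R [10.852441 17.550108] 0.022140108 width [1.2355804e-02 3.5716110e+01]
[(252, np.float64(202.83333333333334)), (262, np.float64(202.76923076923077)), (272, np.float64(202.8181818181818)), (282, np.float64(202.63636363636363)), (292, np.float64(202.58333333333334))]
```

```bash
python3 -m jog '[[[0,0,0],[-0.0185,-0.0048,0],-1],[[0,0,0],[-0.0369,-0.0096,0],-1],[[0,0,0],[-0.0369,-0.0096,0],-1],[[0,0,0],[-0.0369,-0.0096,0],-1],[[0,0,0],[-0.0369,-0.0096,0],-1],[[0,0,0],[-0.0369,-0.0096,0],-1],[[0,0,0],[-0.0369,-0.0096,0],-1],[[0,0,0],[-0.0369,-0.0096,0],-1],[[0,0,0.07],[-0.0185,-0.0048,0],-1],[[0,0,0.0765],[0,0,0],-1],[[0,0,0.07],[0,0,0],-1],[[0,0,0],[0,0,0],-1]]'
python3 -m jog '[[[0,0,0],[0,0,0.03],-1],[[0,0,0],[0,0,0.04],-1],[[0,0,0],[0,0,0.035],-1],[[0,0,0],[0,0,0.02],-1],[[0,0,0],[0,0,0.01],-1],[[0,0,0],[0,0,0],-1],[[0,0,0],[0,0,0],-1]]'
python3 - <<'E'
from h import *
s=r.sense(); print(s['eef_pos'],s['tcp_rot'],s['clock'])
for n in('wrist','scene','top'): np.save(f'pics/{n}7.npy',r.grab_frame(n))
w=np.load('pics/wrist7.npy'); c=np.load('pics/scene7.npy'); pr=proj('scene',s['eef_pos']-[0,0,60]).astype(int); print(pr)
m=np.zeros((600,700,3),np.uint8); m[:280]=cv2.resize(w[150:374],(700,280))
m[280:600,:500]=c[pr[1]-32:pr[1]+32,pr[0]-50:pr[0]+50].repeat(5,0).repeat(5,1)
save('m7',m)
E
```

```text
clock: 15.0
eef_pos: [506.4, -50.9, 249.6]
tcp_rot: [-3.14, 0.0, 1.495]
contact_force: [-0.1, 0.6, -0.9]
opening: 0.252
grasp_force: 47.3
clock: 15.7
eef_pos: [507.7, -50.2, 116.0]
tcp_rot: [3.141, 0.0, 1.498]
contact_force: [1.0, 0.5, -1.3]
opening: 0.254
grasp_force: 47.4
[507.70188273 -50.2192637  115.9557464 ] [3.14083556e+00 8.70113284e-05 1.49808702e+00] 15.7
[254 214]
```

View pics/m7.png

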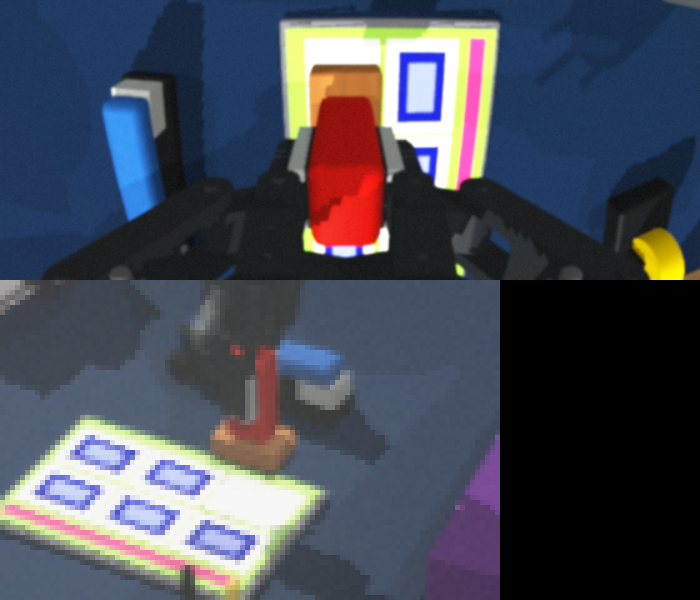

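Mosaic: the stamp hangs over the empty cell. In the wrist part the cell's left edge is at x≈305, its far edge at y≈38, and the foot spans 311–381. I refine against the wrist view, using the same camera for stamp and cell.

Run:
```python
from h import *
s=r.sense(); im=np.load('pics/wrist7.npy'); hsv=cv2.cvtColor(im,cv2.COLOR_RGB2HSV)
def fit(P): 
    a=cv2.fitLine(np.array(P,np.float32),cv2.DIST_HUBER,0,.01,.01).ravel(); return a
F=im[:,:,0].astype(float)-im[:,:,2] # green-ish card: R-B ; white ~0
sat=hsv[:,:,1].astype(float)
L=[];Tp=[]
for y in range(186,222):   # white/green edge on left side of the cell
    f=sat[y,228:248]; i=np.where(f<60)[0]
    if len(i) and i[0]>0: i=i[0]; L.append(wonz((228+i-1+(60-f[i-1])/(f[i]-f[i-1]),y),s,8)[:2])
for x in range(250,288):
    f=sat[168:190,x]; k=np.where((f[:-1]>=60)&(f[1:]<60))[0]
    if len(k): i=k[-1]; Tp.append(wonz((x,168+i+(60-f[i])/(f[i+1]-f[i])),s,8)[:2])
for n,P in(('left',L),('top',Tp)):
    a=fit(P); print(n,len(P),np.mean(P,0),np.degrees(np.arctan2(a[1],a[0])),np.median(P,0))
m=cv2.inRange(hsv,(105,100,90),(130,255,255)); m[:, :308]=0; m[:,364:]=0; m[:180]=0; m[252:]=0
n,l,st,cc=cv2.connectedComponentsWithStats(m)
for i in range(1,n):
    if st[i,4]>40:
        P=np.array([wonz(p,s,8)[:2] for p in np.argwhere(l==i)[:,::-1]],np.float32); q=cv2.minAreaRect(P); print('print',st[i],np.round(q[0],1),np.round(q[1],1),q[2])
# foot, tool frame
T=R.from_euler('xyz',s['tcp_rot']).as_matrix()
def tool(uv,zt):
    o,d=wray(uv,s); o=T.T@(o-s['eef_pos']); d=T.T@d; return o+d*(zt-o[2])/d[2]
print('foot row at cols', [ [int(v) for v in im[196:214,c,2]] for c in(262,290)])
print('tool x at rows, zt 46.6/62.6:',[(y,tool((276,y),46.6)[0].round(1),tool((276,y),62.6)[0].round(1)) for y in(202,204,206,208,210)])
```

```text
left 3 [486.11954846 -26.29000315] 85.51944 [486.14908531 -26.04679454]
top 38 [504.81852851 -22.13906477] -4.1980724 [504.82563771 -22.12725826]
print [ 318  192   38   56 1122] [552.6 -55.9] [42.7 26.7] 86.22881317138672
foot row at cols [[255, 255, 255, 255, 247, 174, 78, 41, 35, 37, 39, 41, 48, 60, 65, 77, 84, 86], [255, 255, 255, 255, 248, 175, 78, 43, 39, 38, 38, 42, 47, 55, 55, 52, 58, 57]]
tool x at rows, zt 46.6/62.6: [(202, np.float64(27.3), np.float64(23.2)), (204, np.float64(26.2), np.float64(22.0)), (206, np.float64(25.1), np.float64(20.8)), (208, np.float64(24.0), np.float64(19.6)), (210, np.float64(22.9), np.float64(18.4))]
```

```bash
python3 -m jog '[[[0,0,0.002],[-0.0006,-0.0012,0.01],-1],[[0,0,0],[0,0,0.01],-1],[[0,0,0],[0,0,0.007],-1],[[0,0,0],[0,0,0.004],-1],[[0,0,0],[0,0,0],-1],[[0,0,0],[0,0,0],-1],[[0,0,0],[0,0,0],-1],[[0,0,0],[0,0,0],-1]]'
python3 - <<'E'
from h import *
s=r.sense(); print(s['eef_pos'],s['tcp_rot'],s['clock'])
c=r.grab_frame('scene'); w=r.grab_frame('wrist'); np.save('pics/scene8.npy',c); np.save('pics/wrist8.npy',w)
Rt=R.from_euler('z',s['tcp_rot'][2]-np.pi/2+.007).as_matrix(); o=s['eef_pos']+[-.3,-.4,0]
for z in (18,22,38):
  print(z,[proj('scene',np.array([o[0],o[1],0])+Rt@np.array([a,b,z])).round(1).tolist() for a,b in((16,24),(16,-24),(-16,24))])
print([proj('scene',p).round(1).tolist() for p in((506.2+21,-51.1+27.6,8),(506.2+21-4,-51.1-1.4-29,8))])
pr=proj('scene',[506,-51,20]).astype(int); x0,y0=pr[0]-40,pr[1]-28; print(x0,y0)
m=np.zeros((600,640,3),np.uint8); m[:448]=c[y0:y0+56,x0:x0+80].repeat(8,0).repeat(8,1); m[448:600,:]=cv2.resize(w[150:283],(640,152)); save('m8',m)
E
```

```text
clock: 16.65
eef_pos: [506.2, -50.6, 84.6]
tcp_rot: [3.141, 0.0, 1.495]
contact_force: [0.9, 0.4, -1.5]
opening: 0.253
grasp_force: 47.4
[506.21927967 -50.59543663  84.5658319 ] [3.14106067e+00 2.21721239e-06 1.49529152e+00] 16.65
18 [[258.6, 228.0], [246.1, 224.1], [263.0, 222.6]]
22 [[258.6, 227.1], [246.0, 223.2], [263.0, 221.7]]
38 [[258.5, 223.4], [245.8, 219.5], [262.9, 218.0]]
[[259.5, 231.3], [244.4, 226.5]]
214 194
```

View pics/m8.png

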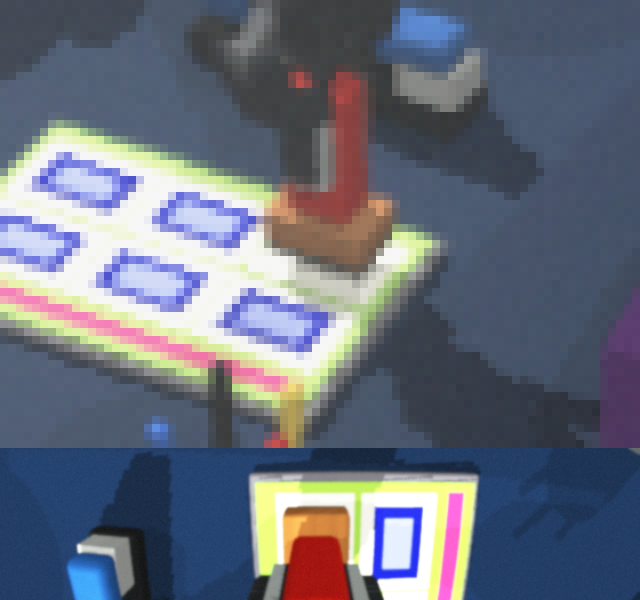

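The picture shows the foot hovering over the empty cell with a shadow gap. In the wrist view it is centred: foot at 284–349, cell at 276–357. Its corners match the projection for the underside at z≈18 mm, level and square. Handing in.

```bash
python3 -c "
from rig import r
print(r.sign_off())"
```

```text
the job is handed in; nothing more can be done
None
```

I turned the focus dial until its pointer lined up with the green mark, then carried the stamp over the carton. It is now held level about 1 cm above the open cell, centred and square by the last camera check, and I handed the job in at about 17 s.

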